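# Clear the prep tray: peppers through the caddy's flap, jars into the slide-top spice box

## Task

Clear the prep tray after cooking. Slide the spice box's cover open, put both spice jars into the box and slide the cover fully shut again; push every pepper that has gone off down through the sprung flap of the food-waste caddy so that it lies inside and the flap has closed behind it. All the peppers on the prep tray have gone off, two to four of them; do not shift or tip the salt shaker or the glass jar.

Things in the scene. Friction and masses are not known exactly. Their poses are not given: they have to be found in the camera images.
- caddy: Fixed food-waste caddy to the left of the prep tray, a square steel bin 190 x 190 mm and 235 mm tall, walls 5 mm, with a grey lid. The lid has one opening, 92 mm along the caddy's x by 154 mm along its y, centred, filled by the flap. Origin: middle of its underside; x points from the opening towards the flap's hinge (roughly away from the robot), z up.
- caddy_mouth (a point): Centre of the caddy's opening at the level of the top of the lid, 235 mm above the caddy's underside.
- flap (a joint): Sprung swing flap in the caddy's lid, a flat aluminium plate 88 x 150 mm hinged along the opening's +x edge, rad: 0 = shut (level, 2 mm below the lid's top), grows as it swings down into the caddy, stop at 1.35. Its spring gives about 0.08 N m shut and 0.13 N m fully open, more than a pepper's weight alone overcomes: a thing must be pushed down (2 to 3 N at the middle) about 70 mm below the lid before it drops past the flap; the spring then shuts it.
- flap_middle (a point): Middle of the flap's upper face (46 mm from its hinge); moves with the flap.
- prep_tray: Fixed shallow wooden tray between caddy and spice box, 224 mm (x) by 294 mm (y), floor 7 mm thick, rim 7 mm wide and 22 mm high; the jars and peppers start on it. Origin: middle of its underside.
- spice_box: Fixed wooden box right of the prep tray (a cooker hood hangs 0.7 m up over the hob beyond it), 182 (its x) x 132 (its y) x 116 mm tall, walls and floor 6 mm, inside 170 x 120 x 110 mm: hold a jar near its top to keep the gripper off the rim. Two runners at its x ends (over all 198 mm), tops 122 mm up, go on to 159 mm in +y. Origin: middle of its underside, z up, y roughly away from the robot.
- cover (a joint): Flat sliding cover of the spice box, 180 x 132 x 6 mm, its top 124 mm above the worktop, m: 0 = fully shut, grows as it slides along the box's +y, stop at 0.13 = fully open (the whole mouth free). Friction 1.5 N; it stays where it is left. Starts shut or nearly so.
- cover_knob (a point): The cover's round steel knob, 28 mm across, on the middle of the cover; this point is 26 mm above the cover's underside and 10 mm below the knob's top. Moves with the cover.
- jar_short: Spice jar, upright on the prep tray, 47 mm across, 98 mm tall, 0.11 kg. Origin: middle of its underside, z up its axis.
- jar_tall: Spice jar, upright on the prep tray, 41 mm across, 105 mm tall, 0.11 kg. Origin: middle of its underside, z up its axis.
- shaker: Bystander: salt shaker with a white body and grey domed cap, 44 mm across, 90 mm tall, behind the prep tray. Origin: middle of its underside.
- bean_jar: Bystander: glass jar with a lid, 87 mm across, 142 mm tall, behind the caddy. Origin: middle of its underside.
- pepper_a: Sweet pepper with a stalk on top, 65 mm across and 70 mm tall with the stalk (flesh alone 56 mm), about 0.12 kg; starts on the prep tray. May be absent. Origin: middle of its underside, z towards the stalk; the middle of the flesh lies 28 mm from it along z. It may roll onto its side when knocked. Best gripped across its middle.
- pepper_b: Sweet pepper with a stalk on top, 58 mm across and 63 mm tall with the stalk (flesh alone 50 mm), about 0.12 kg; starts on the prep tray. May be absent. Origin: middle of its underside, z towards the stalk; the middle of the flesh lies 25 mm from it along z. It may roll onto its side when knocked. Best gripped across its middle.
- pepper_c: Sweet pepper with a stalk on top, 65 mm across and 70 mm tall with the stalk (flesh alone 56 mm), about 0.12 kg; starts on the prep tray. May be absent. Origin: middle of its underside, z towards the stalk; the middle of the flesh lies 28 mm from it along z. It may roll onto its side when knocked. Best gripped across its middle.
- pepper_d: Sweet pepper with a stalk on top, 58 mm across and 63 mm tall with the stalk (flesh alone 50 mm), about 0.12 kg; starts on the prep tray. May be absent. Origin: middle of its underside, z towards the stalk; the middle of the flesh lies 25 mm from it along z. It may roll onto its side when knocked. Best gripped across its middle.

How it is judged:
On the way, in this order (a step that is already met when the one before it is completed fails the run):
1. the spice box's cover is slid open, by at least 70 mm (value of joint cover above 0.07 m), for 0.2 s.
2. both jars are in the spice box and its cover is shut (within 6 mm) (x of jar_short in the frame of spice_box between -0.087 and 0.087 m and y of jar_short in the frame of spice_box between -0.062 and 0.062 m and z of jar_short in the frame of spice_box between -0.005 and 0.117 m and x of jar_tall in the frame of spice_box between -0.087 and 0.087 m and y of jar_tall in the frame of spice_box between -0.062 and 0.062 m and z of jar_tall in the frame of spice_box between -0.005 and 0.117 m and value of joint cover below 0.006 m), for 0.2 s.
At the end, for the whole second after the job is handed in: Every pepper present lies inside the caddy below the flap (its origin less than 150 mm above the caddy's underside), the flap is shut (under 0.06 rad), both jars are inside the spice box, its cover is shut (under 6 mm), and all are at rest (all of step 2 and x of pepper_a in the frame of caddy between -0.093 and 0.093 m and y of pepper_a in the frame of caddy between -0.093 and 0.093 m and z of pepper_a in the frame of caddy between -0.005 and 0.15 m and x of pepper_b in the frame of caddy between -0.093 and 0.093 m and y of pepper_b in the frame of caddy between -0.093 and 0.093 m and z of pepper_b in the frame of caddy between -0.005 and 0.15 m and x of pepper_c in the frame of caddy between -0.093 and 0.093 m and y of pepper_c in the frame of caddy between -0.093 and 0.093 m and z of pepper_c in the frame of caddy between -0.005 and 0.15 m and x of pepper_d in the frame of caddy between -0.093 and 0.093 m and y of pepper_d in the frame of caddy between -0.093 and 0.093 m and z of pepper_d in the frame of caddy between -0.005 and 0.15 m and value of joint flap below 0.06 rad and linear speed of each of pepper_a, pepper_b, pepper_c, pepper_d, jar_short, jar_tall below 0.03 m/s); the robot touches nothing.
It fails at once if the salt shaker is shifted by more than 30 mm or tipped (distance of shaker from where it was at the start of the episode above 0.03 m or angle between shaker's own z axis and vertical above 0.35 rad).
It fails at once if the glass jar is shifted by more than 30 mm or tipped (distance of bean_jar from where it was at the start of the episode above 0.03 m or angle between bean_jar's own z axis and vertical above 0.35 rad).
Of pepper_a, pepper_b, pepper_c, pepper_d only 2 to 4 are there at a start; the rules pass over those that are not, and their reading is None.
At some moment in a run one of pepper_a, pepper_b, pepper_c, pepper_d may be knocked a few centimetres aside while the robot is not near it.
It also fails if it takes over 210 s, if anything falls off the work surface, if the arm or the gripper's body presses on something with over 40 N, if the wrist force passes 120 N, or if a joint passes its speed limit or range.

## Robot

A 6-joint arm with a two-finger parallel gripper is mounted at the origin on a cart in front of the work surface, level with it; the furniture and walls round the work are solid. World frame = base frame: x ahead of the robot, y to its left, z up, the work surface at z = 0. Lengths are in m, angles in rad, forces in N, time in s.
With the tool pointing down it reaches from about 0.375 to 0.9 m from the base axis. Payload 3.1 kg.
Tool frame: the origin (TCP) lies at the very end of the fingers, on their centre line; the grasp point (between the pads) lies 19 mm behind it; z points along the fingers, y is the line along which they close (so a half turn about z gives the same grasp; the last joint's range is limited). The gripper opens to 87 mm and grips with 3 to 60 N. Pads are 19 mm wide; open, the fingers measure 117 mm over their backs; the gripper's body (75 mm by 190 mm) begins 51 mm behind the grasp point.
Start: joints at [1.099, 0.527, 1.433, -0, 1.181, -0.178], TCP at [0.181, 0.598, 0.223] pointing down, gripper open.
Joint ranges: [-3.08, 3.08], [-0.75, 2.2], [0.22, 2.44], [-1.43, 4.57], [0, 2.65], [-2.85, 2.85]. Speed limits (rad/s): [2.79, 2.79, 3.14, 3.14, 3.14, 3.14].

## Interface

Orientations are given as a unit quaternion [x, y, z, w].
In Python, from rig import status, viewer, robot gives the robot as it stands.
- The arm moves only by the tool arm_command, never from a script. Its arguments are lists of equal length, an entry for each row: "delta_rot": the turn, a rotation vector about the tool's x, y, z in degrees, a list of three; "delta_pos": the shift along the tool's x, y, z in m, a list of three; "gripper": the closure, from -1 (fully open) to 1 (shut). In form: {"delta_rot": [[rx, ry, rz], ...], "delta_pos": [[dx, dy, dz], ...], "gripper": [gripper, ...]}. A call has 1 to 12 rows; each row is the pose to reach, as a shift and turn from the pose commanded when the call began, along the tool's axes at that moment; what a row does not reach only later rows make up. A row lasts 1/12 s, in which the tool goes at most 41.7 mm and 7.16 degrees, less where a joint would pass 70% of its speed; a pose out of reach is approached as far as the arm can. A call with a gripper value outside its range is refused whole. The fingers move at their own pace and stop on an object; "grip_force" is the grip in N (left out, the last holds). Time passes only in rows, so rows that repeat a pose let the fingers close. It gives the time, the measured TCP pose, the force, the opening and the grip force at its end, in the units of the state.
- status.get_obs(): the state, without advancing time (a new reading comes with each control period).
- viewer.camera(name): name is "scene" or "side" or "wrist"; returns a dict with "pixels" (420x560x3 uint8, blue, green, red), "fx", "fy", "cx", "cy" (pixels), "k1" (the pictures are not rectified: a ray, as slopes to the right and down, at radius r is drawn at 1 + k1 r^2 times it, then the intrinsics apply), "pose" (4x4, takes a point from camera to world coordinates); the wrist camera has in their place "mount" (4x4, takes a point from camera to tool coordinates, whose origin is the TCP and whose axes are the flange's). Camera axes: x right, y down, z forward; pixel columns grow to the right and rows downward; lengths in m; the calibration is good to about 2 mm. A picture is of the moment at which its call begins: read the wrist's pose just before it. There is no depth.
- robot.hand_in(): hands the job in; it is judged then, once.
The state is a dict: "time": time; "q": joint angles; "joint_velocities": joint speeds; "joint_torque": joint torques, N m; "position": TCP position; "tool_rot": TCP orientation; "ft_force": force on the tool from outside, world axes, zero at the start; "moment": the same for the moment, N m; "grip_width": finger opening in m; "grip_force": force on a finger pad.
Only numpy, scipy, OpenCV 4.12 (cv2) and the standard library are available. Lean on these libraries where they do the work, as an engineer would, in place of code of your own. Each camera call takes 0.05 s, during which the arm holds its last target. There are 200 camera calls.

## Working session

There is one attempt and no reset: what is moved stays moved. The work goes in short steps, Python scripts to look and compute and a tool call to move; the robot and the scene stay as the last step left them, time stands still between calls to the robot, and variables do not carry over. Pictures are saved under pics/ and viewed, at most 15 in all, crops included, and the job is handed in when it is done.

Besides the shell and the picture viewer there is one more tool, called after "Request:" by a JSON object that holds its "api" and its "payload". arm_command: Moves the arm, as the interface text tells. Its arguments: {"type":"object","properties":{"delta_rot":{"type":"array","items":{"type":"array","items":{"type":"number"}}},"delta_pos":{"type":"array","items":{"type":"array","items":{"type":"number"}}},"gripper":{"type":"array","items":{"type":"number"}},"grip_force":{"type":"number"}},"required":["delta_rot","delta_pos","gripper"]}

```bash
mkdir -p pics; cat > h.py <<'E'
import numpy as np, cv2
from rig import status, viewer, robot
from scipy.spatial.transform import Rotation as R
def T():
    o=status.get_obs(); M=np.eye(4); M[:3,:3]=R.from_quat(o["tool_rot"]).as_matrix(); M[:3,3]=o["position"]; return M
def snap(cam,name):
    t=T(); c=viewer.camera(cam); P=c["pose"] if "pose" in c else t@np.array(c["mount"])
    np.savez(f"pics/{name}.npz",P=P,k=[c["fx"],c["fy"],c["cx"],c["cy"],c["k1"]]); cv2.imwrite(f"pics/{name}.png",c["pixels"]); return c
def load(name):
    d=np.load(f"pics/{name}.npz"); return d["P"],d["k"]
def ray(name,u,v):
    P,k=load(name); a=np.array([(u-k[2])/k[0],(v-k[3])/k[1]]); s=a.copy()
    for _ in range(20): s=a/(1+k[4]*(s@s))
    return P[:3,3],P[:3,:3]@np.array([s[0],s[1],1])
def atz(name,u,v,z):
    o,d=ray(name,u,v); return o+d*(z-o[2])/d[2]
def proj(name,p):
    P,k=load(name); q=P[:3,:3].T@(np.array(p)-P[:3,3]); s=q[:2]/q[2]; s=s*(1+k[4]*(s@s)); return np.array([k[0]*s[0]+k[2],k[1]*s[1]+k[3]])
def to(p,yaw=None):
    "delta in tool axes to reach p; yaw = world angle of tool y axis"
    t=T(); return np.round(t[:3,:3].T@(np.array(p)-t[:3,3]),4)
E
python3 - <<'E'
from h import *
for c in ["scene","side","wrist"]: snap(c,c+"0")
a=cv2.imread("pics/scene0.png"); print(T().round(3)); print(load("scene0"),load("side0"),load("wrist0"))
print(status.get_obs())
E
```

```text
[[-0.957  0.29  -0.001  0.181]
 [ 0.29   0.957 -0.002  0.598]
 [ 0.    -0.002 -1.     0.222]
 [ 0.     0.     0.     1.   ]]
(array([[ 0.72040648, -0.33858649,  0.60528811, -0.05880801],
       [-0.69351898, -0.36020805,  0.62392435, -0.54032569],
       [ 0.0067773 , -0.86925793, -0.49431237,  0.67976225],
       [ 0.        ,  0.        ,  0.        ,  1.        ]]), array([ 3.92974976e+02,  3.92974976e+02,  2.75702385e+02,  2.14051625e+02,
       -8.29073466e-02])) (array([[ 0.94686787, -0.17405163,  0.27045751,  0.18677131],
       [-0.32158004, -0.52606036,  0.78730349, -1.00964526],
       [ 0.00524552, -0.83244611, -0.55408118,  0.92854925],
       [ 0.        ,  0.        ,  0.        ,  1.        ]]), array([ 5.18373984e+02,  5.18373984e+02,  2.72496219e+02,  2.14574508e+02,
       -1.87653992e-01])) (array([[ 0.28828049,  0.9159718 ,  0.27908782,  0.10400826],
       [ 0.95754277, -0.27500529, -0.08650972,  0.62066945],
       [-0.00248984,  0.29217759, -0.95636084,  0.38343065],
       [ 0.        ,  0.        ,  0.        ,  1.        ]]), array([ 3.08992848e+02,  3.08992848e+02,  2.82893689e+02,  2.03184056e+02,
       -3.02783377e-02]))
{'time': 0.15, 'q': array([ 1.09848194e+00,  5.28279702e-01,  1.43360820e+00, -2.40774322e-05,
        1.18138370e+00, -1.78483750e-01]), 'joint_velocities': array([ 0.00156941, -0.00101954, -0.00315903,  0.00187397, -0.00129149,
        0.00064168]), 'joint_torque': array([ 1.16592317e-03, -4.40431201e+01, -1.76843047e+01,  6.33669645e-02,
        5.52775164e-02, -1.15852117e-04]), 'position': array([0.18072308, 0.59771666, 0.22177972]), 'tool_rot': array([ 1.46382803e-01,  9.89227663e-01, -7.98979219e-04, -2.57819177e-04]), 'ft_force': array([-0.11728866,  0.45736149,  0.43331321]), 'moment': array([ 0.0186548 , -0.01754723, -0.03232432]), 'grip_force': 0.0, 'grip_width': 0.08703993061381582}
```

View pics/scene0.png

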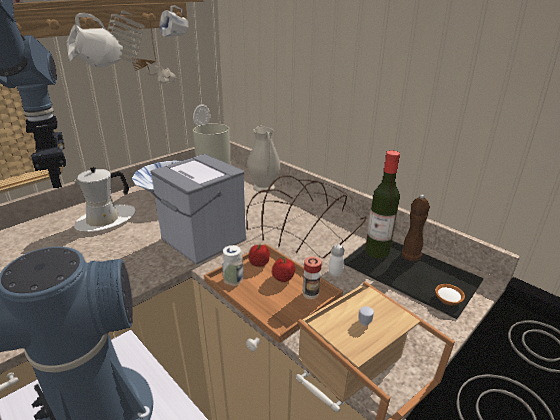

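View pics/side0.png

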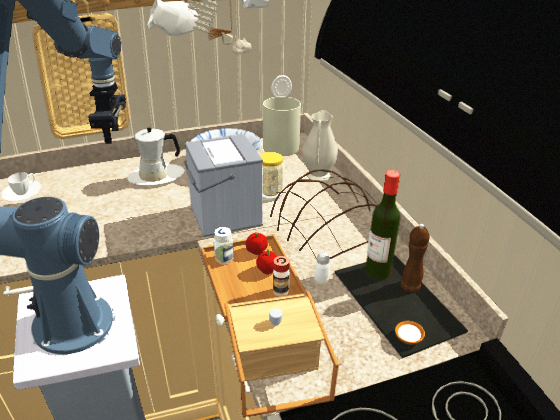

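The scene picture shows the caddy at (205,200), jars at (232,265) and (313,278), peppers at (259,255) and (283,270), the shaker at (336,260) and the knob at (366,314). The side view agrees. I'll enlarge both.

```bash
python3 - <<'E'
from h import *
a=cv2.imread("pics/scene0.png")[225:425,190:460]; cv2.imwrite("pics/c1.png",cv2.resize(a,None,fx=2.96,fy=2.96,interpolation=cv2.INTER_CUBIC))
a=cv2.imread("pics/side0.png")[130:415,170:350]
b=cv2.imread("pics/scene0.png")[140:270,140:260]
a=cv2.resize(a,None,fx=2.1,fy=2.1,interpolation=cv2.INTER_CUBIC); b=cv2.resize(b,None,fx=3,fy=3,interpolation=cv2.INTER_CUBIC)
o=np.zeros((600,800,3),np.uint8); o[:a.shape[0],:a.shape[1]]=a; o[:b.shape[0],400:400+b.shape[1]]=b; cv2.imwrite("pics/c2.png",o); print(a.shape,b.shape)
for n,u,v,z in [("scene0",366,314,.138),("side0",276,317,.138),("scene0",198,170,.235),("side0",222,152,.235)]: print(atz(n,u,v,z))
E
```

```text
(598, 378, 3) (390, 360, 3)
[ 0.4598483  -0.26005308  0.138     ]
[ 0.45285345 -0.26234089  0.138     ]
[0.50061377 0.35659438 0.235     ]
[0.49086272 0.33964692 0.235     ]
```

View pics/c1.png

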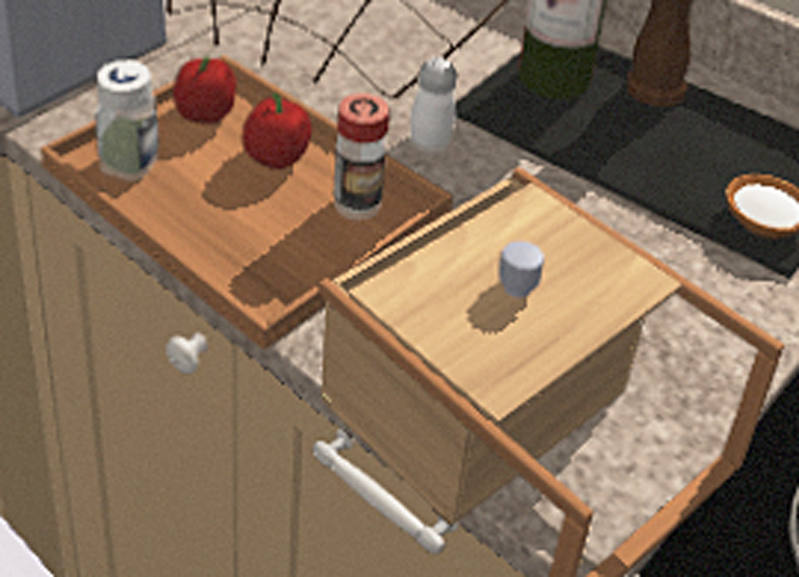

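View pics/c2.png

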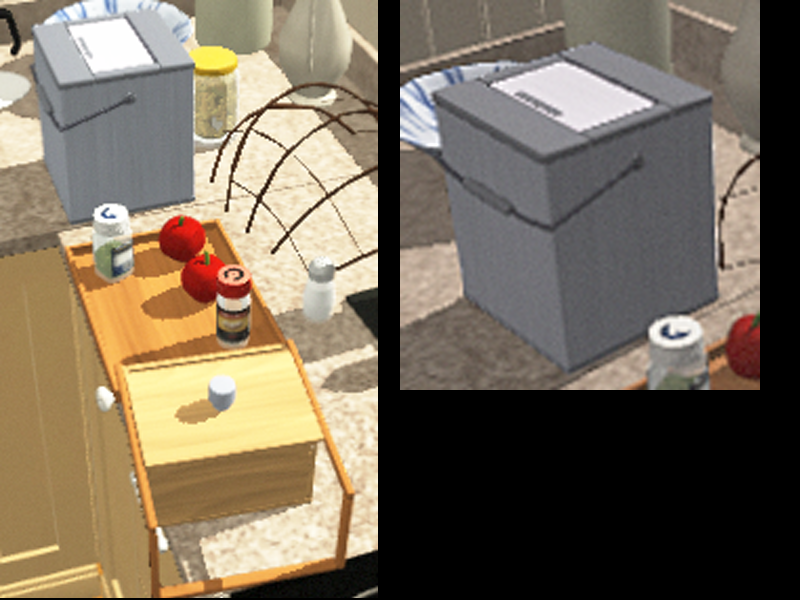

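```bash
cat >> h.py <<'E'
def tri(*obs):
    A=np.zeros((3,3));b=np.zeros(3)
    for n,u,v in obs:
        o,d=ray(n,u,v); d=d/np.linalg.norm(d); M=np.eye(3)-np.outer(d,d); A+=M; b+=M@o
    p=np.linalg.solve(A,b); return p.round(4), max(np.linalg.norm(proj(n,p)-[u,v]) for n,u,v in obs).round(1)
E
python3 - <<'E'
from h import *
c1=lambda x,y:("scene0",190+x/2.96,225+y/2.96)
cs=lambda x,y:("side0",170+x/2.1,130+y/2.1)
cc=lambda x,y:("scene0",140+(x-400)/3,140+y/3)
print("cover scene",[atz(*c1(*p),.124)[:2].round(4) for p in [(345,290),(525,178),(680,287),(500,418)]])
print("cover side",[atz(*cs(*p),.124)[:2].round(4) for p in [(125,366),(291,347),(320,440),(150,462)]])
print("caddy scene",[atz(*cc(*p),.235)[:2].round(4) for p in [(440,97),(592,45),(712,97),(543,160)]])
print("flap scene",[atz(*cc(*p),.234)[:2].round(4) for p in [(490,92),(582,62),(655,103),(577,130)]])
print("caddy side",[atz(*cs(*p),.235)[:2].round(4) for p in [(34,22),(148,13),(192,63),(57,82)]])
print("flap side",[atz(*cs(*p),.234)[:2].round(4) for p in [(67,25),(130,15),(157,66),(87,75)]])
for n,a,b in [("knobtop",(521,253),(221,382)),("white",(125,75),(112,212)),("red",(362,103),(234,275)),("pepL",(205,92),(182,238)),("pepR",(277,132),(205,278)),("whitebase",(128,172),(115,276)),("redbase",(360,210),(234,343)),("shakerbase",(432,145),(320,315))]: print(n,tri(c1(*a),cs(*b)))
E
```

```text
cover scene [array([ 0.3697, -0.1867]), array([ 0.5497, -0.2029]), array([ 0.5307, -0.3404]), array([ 0.3585, -0.3189])]
cover side [array([ 0.372 , -0.1788]), array([ 0.5508, -0.2068]), array([ 0.5272, -0.3426]), array([ 0.3599, -0.3167])]
caddy scene [array([0.399 , 0.4306]), array([0.5813, 0.443 ]), array([0.5856, 0.2535]), array([0.3971, 0.2498])]
flap scene [array([0.4408, 0.4102]), array([0.5482, 0.4129]), array([0.5395, 0.2809]), array([0.4529, 0.2815])]
caddy side [array([0.4044, 0.4532]), array([0.5727, 0.4284]), array([0.5862, 0.254 ]), array([0.3992, 0.2594])]
flap side [array([0.4491, 0.429 ]), array([0.5459, 0.4323]), array([0.5387, 0.2624]), array([0.442 , 0.2676])]
knobtop (array([ 0.4505, -0.264 ,  0.1558]), np.float64(0.1))
white (array([0.4349, 0.1266, 0.1048]), np.float64(0.0))
red (array([ 0.5406, -0.0517,  0.1129]), np.float64(1.3))
pepL (array([0.5318, 0.133 , 0.0354]), np.float64(0.1))
pepR (array([0.5338, 0.0386, 0.0386]), np.float64(0.5))
whitebase (array([ 0.4346,  0.1306, -0.0049]), np.float64(0.1))
redbase (array([ 0.5405, -0.0567,  0.0045]), np.float64(0.4))
shakerbase (array([ 0.6672, -0.0351, -0.004 ]), np.float64(0.3))
```

```bash
cat >> h.py <<'E'
def plan(*w, start=None):
    "waypoints x,y,z,theta(deg of tool y in world): deltas from the present pose"
    t=T(); p0=t[:3,3]; M=t[:3,:3]
    for x,y,z,th in w:
        c,s=np.cos(np.radians(th)),np.sin(np.radians(th)); G=np.array([[-s,c,0],[c,s,0],[0,0,-1]]).T
        p=np.array([x,y,z]); rv=np.degrees(R.from_matrix(M.T@G).as_rotvec())
        print("rot",rv.round(1),"pos",(t[:3,:3].T@(p-t[:3,3])).round(4)); 
E
python3 - <<'E'
from h import *
plan((.42,.25,.33,82),(.451,-.264,.25,82),(.451,-.264,.132,82))
E
```

```text
rot [-0.1 -0.  -8.8] pos [-0.3297 -0.2637 -0.1079]
rot [-0.1 -0.  -8.8] pos [-0.5082 -0.7466 -0.0271]
rot [-0.1 -0.  -8.8] pos [-0.5083 -0.7464  0.0909]
```

Request:
{"api": "arm_command", "payload": {"delta_rot": [[0,0,0],[0,0,0],[0,0,-9],[0,0,-9],[0,0,-9],[0,0,-9],[0,0,-9],[0,0,-9],[0,0,-9],[0,0,-9],[0,0,-9],[0,0,-9]], "delta_pos": [[0,0,-0.04],[0,0,-0.08],[-0.33,-0.264,-0.108],[-0.33,-0.264,-0.108],[-0.33,-0.264,-0.108],[-0.33,-0.264,-0.108],[-0.33,-0.264,-0.108],[-0.33,-0.264,-0.108],[-0.33,-0.264,-0.108],[-0.33,-0.264,-0.108],[-0.33,-0.264,-0.108],[-0.33,-0.264,-0.108]], "gripper": [-1,-1,-1,-1,-1,-1,-1,-1,-1,-1,-1,-1], "grip_force": 20}}

```text
time: 1.15
position: [0.4165, 0.2544, 0.3301]
tool_rot: [0.068, 0.998, 0.0, -0.0]
ft_force: [0.6, -0.1, 0.3]
grip_width: 0.0871
grip_force: 0.0
```

```bash
python3 - <<'E'
from h import *
print(T().round(3)[:3,3])
plan((.451,-.264,.25,82),(.451,-.264,.132,82))
E
```

```text
[0.417 0.254 0.33 ]
rot [ 0.  -0.   0.2] pos [-0.1048 -0.5088  0.0801]
rot [ 0.  -0.   0.2] pos [-0.1048 -0.5088  0.1981]
```

Request:
{"api": "arm_command", "payload": {"delta_rot": [[0,0,0],[0,0,0],[0,0,0],[0,0,0],[0,0,0],[0,0,0],[0,0,0],[0,0,0],[0,0,0],[0,0,0],[0,0,0],[0,0,0]], "delta_pos": [[-0.103,-0.504,0.08],[-0.103,-0.504,0.08],[-0.103,-0.504,0.08],[-0.103,-0.504,0.08],[-0.103,-0.504,0.08],[-0.103,-0.504,0.08],[-0.103,-0.504,0.08],[-0.103,-0.504,0.08],[-0.103,-0.504,0.08],[-0.103,-0.504,0.08],[-0.103,-0.504,0.08],[-0.103,-0.504,0.08]], "gripper": [-1,-1,-1,-1,-1,-1,-1,-1,-1,-1,-1,-1]}}

```text
time: 2.15
position: [0.4476, -0.2388, 0.2528]
tool_rot: [0.069, 0.998, 0.0, -0.0]
ft_force: [2.1, -0.4, 0.3]
grip_width: 0.0866
grip_force: 0.0
```

Request:
{"api": "arm_command", "payload": {"delta_rot": [[0,0,0],[0,0,0],[0,0,0],[0,0,0]], "delta_pos": [[0,0,0],[0,0,0],[0,0,0],[0,0,0]], "gripper": [-1,-1,-1,-1]}}

```text
time: 2.48
position: [0.4477, -0.2354, 0.2531]
tool_rot: [0.068, 0.998, 0.0, -0.0]
ft_force: [0.6, -0.7, -0.3]
grip_width: 0.087
grip_force: 0.0
```

```bash
python3 - <<'E'
from h import *
snap("wrist","w1")
print(T()[:3,3].round(4))
for p in [(.4505,-.264,.154),(.5405,-.054,.112),(.372,-.183,.124),(.550,-.205,.124)]: print(proj("w1",p).round(0))
plan((.451,-.264,.132,82))
E
```

```text
[ 0.4479 -0.2352  0.2533]
[252. 211.]
[460. 252.]
[330. 107.]
[324. 282.]
rot [ 0.  -0.   0.3] pos [-0.007  -0.0282  0.1213]
```

View pics/w1.png

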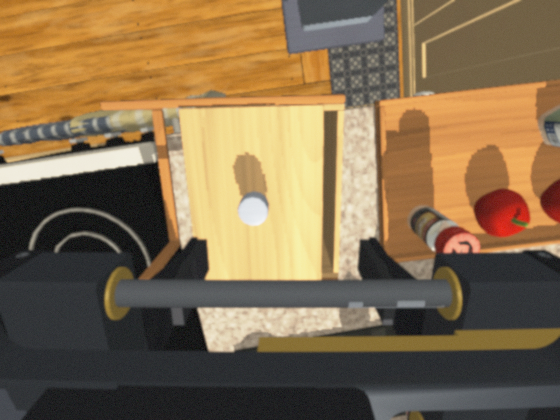

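The wrist view shows the knob at (253,209), agreeing with the estimate. The cover starts slightly open, with its edge at column 325 and the box rim at 343. The tray runs from column 380 to the right.

Request:
{"api": "arm_command", "payload": {"delta_rot": [[0,0,0],[0,0,0],[0,0,0],[0,0,0],[0,0,0],[0,0,0],[0,0,0],[0,0,0],[0,0,0],[0,0,0]], "delta_pos": [[-0.007,-0.028,0.03],[-0.007,-0.028,0.07],[-0.007,-0.028,0.1],[-0.007,-0.028,0.119],[-0.007,-0.028,0.119],[-0.007,-0.028,0.119],[-0.007,-0.028,0.119],[-0.007,-0.028,0.119],[-0.007,-0.028,0.119],[-0.007,-0.028,0.119]], "gripper": [-1,-1,-1,-1,1,1,1,1,1,1], "grip_force": 12}}

```text
time: 3.37
position: [0.4519, -0.2659, 0.1356]
tool_rot: [0.068, 0.998, -0.001, 0.001]
ft_force: [0.4, -0.3, -0.2]
grip_width: 0.0552
grip_force: 0.0
```

Request:
{"api": "arm_command", "payload": {"delta_rot": [[0,0,0],[0,0,0],[0,0,0],[0,0,0],[0,0,0],[0,0,0],[0,0,0],[0,0,0],[0,0,0],[0,0,0],[0,0,0],[0,0,0]], "delta_pos": [[0,0,0],[0,0,0],[0,0,0],[0,0,0],[0,-0.02,0],[0,-0.04,0],[0,-0.06,0],[0,-0.08,0],[0,-0.1,0],[0,-0.112,0],[0,-0.116,0],[0,-0.116,0]], "gripper": [1,1,1,1,1,1,1,1,1,1,1,1]}}

```text
time: 4.37
position: [0.4387, -0.3728, 0.134]
tool_rot: [0.072, 0.997, 0.009, 0.003]
ft_force: [13.1, 15.6, 5.5]
grip_width: 0.0276
grip_force: 12.0
```

Request:
{"api": "arm_command", "payload": {"delta_rot": [[0,0,0],[0,0,0],[0,0,0],[0,0,0],[0,0,0],[0,0,0],[0,0,0],[0,0,0],[0,0,0]], "delta_pos": [[0,0.003,0],[0,0.003,0],[0,0.003,0],[0,0.003,0],[0,0.003,0],[0,0.003,-0.04],[0,0.003,-0.08],[0,0.003,-0.1],[0,0.003,-0.1]], "gripper": [-1,-1,-1,-1,-1,-1,-1,-1,-1]}}

```text
time: 5.12
position: [0.4377, -0.3809, 0.2397]
tool_rot: [0.069, 0.998, -0.004, 0.004]
ft_force: [0.1, -0.7, -0.1]
grip_width: 0.0793
grip_force: 0.0
```

```bash
python3 - <<'E'
from h import *
snap("scene","s1");snap("wrist","w2")
print(T()[:3,3].round(4))
print("red w1",atz("w1",461,243,.112),"knob",atz("w1",253,209,.154), "box edge",atz("w1",343,190,.116))
P=tri(("w1",461,243),("scene0",190+362/2.96,225+103/2.96),("side0",170+234/2.1,130+275/2.1));print(P)
a=cv2.imread("pics/s1.png")[225:425,190:460]; cv2.imwrite("pics/c3.png",cv2.resize(a,None,fx=2.96,fy=2.96,interpolation=cv2.INTER_CUBIC))
plan((.540,-.055,.25,82),(.540,-.055,.073,82))
E
```

```text
[ 0.4356 -0.3781  0.2349]
red w1 [ 0.53004699 -0.05303188  0.112     ] knob [ 0.44889834 -0.26280092  0.154     ] box edge [ 0.45297883 -0.17592714  0.116     ]
(array([ 0.5356, -0.0541,  0.1146]), np.float64(5.8))
rot [-0.1  0.1  0.1] pos [-0.0592  0.3343 -0.0155]
rot [-0.1  0.1  0.1] pos [-0.0589  0.3346  0.1615]
```

View pics/c3.png

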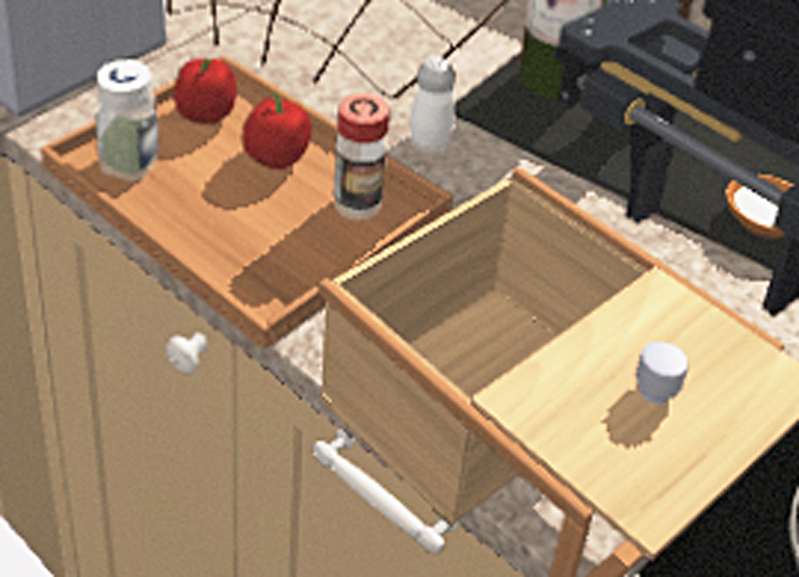

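```bash
python3 - <<'E'
from h import *
c1=lambda x,y:("scene0",190+x/2.96,225+y/2.96)
c3=lambda x,y:("s1",190+x/2.96,225+y/2.96)
print("knobtop",atz(*c1(521,253),.154),atz(*c3(663,354),.154))
for n in [(470,400),(650,268)]: print("cover edge",atz(*c3(*n),.124))
for n in [(515,180),(340,285)]: print("inner rim near tray",atz(*c3(*n),.116))
for n in [(340,310),(510,205)]: print("inner rim",atz(*c3(*n),.116))
for n in [(465,437),(640,322)]: print("box right rim(c1)",atz(*c1(*n),.116))
for n in [(402,338),(505,285),(570,325)]: print("inside floor corners",atz(*c3(*n),.006))
E
```

```text
knobtop [ 0.45246514 -0.26279238  0.154     ] [ 0.44197527 -0.37141052  0.154     ]
cover edge [ 0.3564984  -0.29858798  0.124     ]
cover edge [ 0.53229223 -0.31696852  0.124     ]
inner rim near tray [ 0.55106289 -0.19412904  0.116     ]
inner rim near tray [ 0.37681792 -0.17621986  0.116     ]
inner rim [ 0.36023011 -0.19143145  0.116     ]
inner rim [ 0.52513315 -0.20802359  0.116     ]
box right rim(c1) [ 0.33884028 -0.30951371  0.116     ]
box right rim(c1) [ 0.49180167 -0.33467468  0.116     ]
inside floor corners [ 0.45470641 -0.17534845  0.006     ]
inside floor corners [ 0.55674362 -0.19702533  0.006     ]
inside floor corners [ 0.5576546  -0.25765369  0.006     ]
```

The cover is open by about 120 mm, with its edge just about at the box's far inner wall. The knob is now at (414,345). Next is the tall (red) jar.

Request:
{"api": "arm_command", "payload": {"delta_rot": [[0,0,0],[0,0,0],[0,0,0],[0,0,0],[0,0,0],[0,0,0],[0,0,0],[0,0,0],[0,0,0],[0,0,0],[0,0,0],[0,0,0]], "delta_pos": [[0,0.04,0],[-0.059,0.334,0.0],[-0.059,0.334,0.0],[-0.059,0.334,0.0],[-0.059,0.334,0.0],[-0.059,0.334,0.0],[-0.059,0.334,0.0],[-0.059,0.334,0.0],[-0.059,0.334,0.0],[-0.059,0.334,0.0],[-0.059,0.334,0.0],[-0.059,0.334,0.0]], "gripper": [-1,-1,-1,-1,-1,-1,-1,-1,-1,-1,-1,-1]}}

```text
time: 6.22
position: [0.5389, -0.0559, 0.2332]
tool_rot: [0.069, 0.998, -0.0, -0.001]
ft_force: [-0.1, 0.5, -0.5]
grip_width: 0.0873
grip_force: 0.0
```

```bash
python3 - <<'E'
from h import *
snap("wrist","w3")
print(T()[:3,3].round(4))
for p in [(.5405,-.054,.112),(.530,-.054,.112),(.4349,.1266,.105),(.532,.133,.035),(.534,.0386,.035)]: print(proj("w3",p).round(0))
E
```

```text
[ 0.5391 -0.0562  0.2335]
[286. 198.]
[284. 188.]
[475.  54.]
[443. 153.]
[363. 165.]
```

View pics/w3.png

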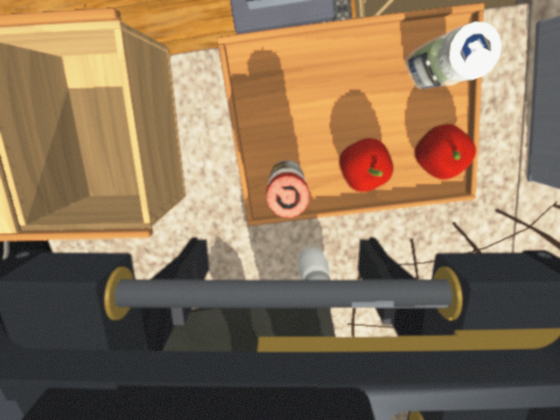

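The wrist view shows the red cap at (288,196), the white jar's top at (475,50) and two peppers at (366,165) and (445,152), all close to the estimates. There are exactly two peppers.

Request:
{"api": "arm_command", "payload": {"delta_rot": [[0,0,0],[0,0,0],[0,0,0],[0,0,0],[0,0,0],[0,0,0],[0,0,0],[0,0,0],[0,0,0],[0,0,0],[0,0,0],[0,0,0]], "delta_pos": [[0,0.003,0.04],[0,0.003,0.08],[0,0.003,0.12],[0,0.003,0.15],[0,0.003,0.158],[0,0.003,0.158],[0,0.003,0.158],[0,0.003,0.158],[0,0.003,0.158],[0,0.003,0.158],[0,0.003,0.158],[0,0.003,0.158]], "gripper": [-1,-1,-1,-1,-1,1,1,1,1,1,1,1], "grip_force": 20}}

```text
time: 7.27
position: [0.5407, -0.0517, 0.0771]
tool_rot: [0.068, 0.998, -0.0, 0.001]
ft_force: [-0.7, -0.3, -0.7]
grip_width: 0.0486
grip_force: 0.0
```

Request:
{"api": "arm_command", "payload": {"delta_rot": [[0,0,0],[0,0,0],[0,0,0],[0,0,0],[0,0,0],[0,0,0],[0,0,0],[0,0,0]], "delta_pos": [[0,0,0],[0,0,0],[0,0,-0.03],[0,0,-0.07],[0,0,-0.11],[0,0,-0.145],[0,0,-0.145],[0,0,-0.145]], "gripper": [1,1,1,1,1,1,1,1]}}

```text
time: 7.93
position: [0.5414, -0.0519, 0.2234]
tool_rot: [0.068, 0.998, -0.001, 0.003]
ft_force: [-0.3, 0.5, -1.8]
grip_width: 0.0403
grip_force: 20.0
```

```bash
python3 - <<'E'
from h import *
print(T()[:3,3].round(4))
plan((.499,-.255,.218,82),(.499,-.255,.077,82))
E
```

```text
[ 0.5414 -0.0519  0.2234]
rot [-0.   0.3  0.2] pos [ 0.0144 -0.207   0.0055]
rot [-0.   0.3  0.2] pos [ 0.0151 -0.2069  0.1465]
```

Request:
{"api": "arm_command", "payload": {"delta_rot": [[0,0,0],[0,0,0],[0,0,0],[0,0,0],[0,0,0],[0,0,0],[0,0,0],[0,0,0],[0,0,0],[0,0,0],[0,0,0],[0,0,0]], "delta_pos": [[0.002,-0.025,0],[0.005,-0.065,0],[0.008,-0.105,0],[0.011,-0.145,0],[0.014,-0.185,0],[0.015,-0.206,0.005],[0.015,-0.206,0.005],[0.015,-0.206,0.005],[0.015,-0.206,0.03],[0.015,-0.206,0.06],[0.015,-0.206,0.08],[0.015,-0.206,0.08]], "gripper": [1,1,1,1,1,1,1,1,1,1,1,1]}}

```text
time: 8.93
position: [0.4939, -0.2493, 0.1363]
tool_rot: [0.068, 0.998, 0.004, -0.005]
ft_force: [0.4, 1.0, -1.6]
grip_width: 0.0402
grip_force: 20.0
```

```bash
python3 - <<'E'
from h import *
print(T()[:3,3].round(4),status.get_obs()["ft_force"])
snap("scene","s2")
a=cv2.imread("pics/s2.png")[225:425,230:460]; cv2.imwrite("pics/c4.png",cv2.resize(a,None,fx=2.5,fy=2.5,interpolation=cv2.INTER_CUBIC))
plan((.499,-.255,.078,82))
E
```

```text
[ 0.4939 -0.2493  0.1363] [ 0.4123038   0.99486436 -1.55162302]
rot [ 0.3 -0.4  0.3] pos [-0.0047 -0.0043  0.0604]
```

View pics/c4.png

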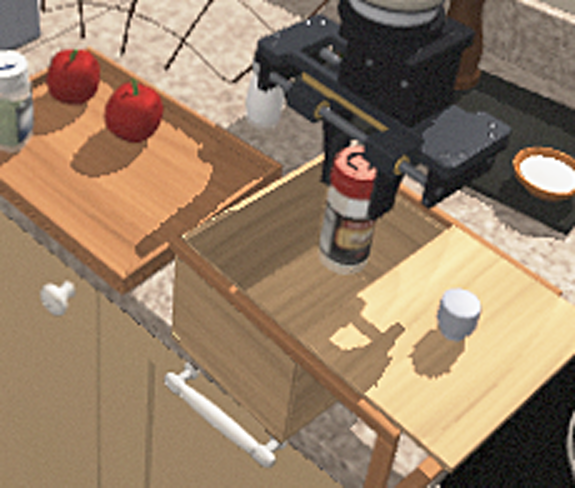

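The red jar hangs in the mouth at (345,220) in the crop, clear of the cover and the walls. I'll lower and release it.

Request:
{"api": "arm_command", "payload": {"delta_rot": [[0,0,0],[0,0,0],[0,0,0],[0,0,0],[0,0,0],[0,0,0],[0,0,0],[0,0,0],[0,0,0],[0,0,0],[0,0,0],[0,0,0]], "delta_pos": [[-0.004,-0.004,0.02],[-0.004,-0.004,0.04],[-0.004,-0.004,0.055],[-0.004,-0.004,0.059],[-0.004,-0.004,0.059],[-0.004,-0.004,0.059],[-0.004,-0.004,0.059],[-0.004,-0.004,0.059],[-0.004,-0.004,0.059],[-0.004,-0.004,0.059],[-0.004,-0.004,0.03],[-0.004,-0.004,0.0]], "gripper": [1,1,1,1,1,-0.38,-0.38,-0.38,-0.38,-0.38,-0.38,-0.38]}}

```text
time: 9.98
position: [0.4993, -0.2572, 0.1403]
tool_rot: [0.068, 0.998, 0.001, -0.002]
ft_force: [1.1, -0.6, -0.0]
grip_width: 0.06
grip_force: 0.0
```

Request:
{"api": "arm_command", "payload": {"delta_rot": [[0,0,0],[0,0,0],[0,0,0],[0,0,0]], "delta_pos": [[0,0,-0.04],[0,0,-0.08],[0,0,-0.1],[0,0,-0.1]], "gripper": [-0.38,-1,-1,-1]}}

```text
time: 10.32
position: [0.5035, -0.2603, 0.2474]
tool_rot: [0.068, 0.998, -0.004, 0.005]
ft_force: [-0.2, 0.2, 0.8]
grip_width: 0.0728
grip_force: 0.0
```

```bash
python3 - <<'E'
from h import *
print(T()[:3,3].round(4))
plan((.435,.128,.235,82),(.435,.128,.068,82))
E
```

```text
[ 0.5035 -0.2603  0.2474]
rot [-0.4  0.6  0.2] pos [0.1209 0.3754 0.0086]
rot [-0.4  0.6  0.2] pos [0.1227 0.3765 0.1756]
```

Request:
{"api": "arm_command", "payload": {"delta_rot": [[0,0,0],[0,0,0],[0,0,0],[0,0,0],[0,0,0],[0,0,0],[0,0,0],[0,0,0],[0,0,0],[0,0,0],[0,0,0],[0,0,0]], "delta_pos": [[0.123,0.376,0.01],[0.123,0.376,0.01],[0.123,0.376,0.01],[0.123,0.376,0.01],[0.123,0.376,0.01],[0.123,0.376,0.01],[0.123,0.376,0.01],[0.123,0.376,0.01],[0.123,0.376,0.01],[0.123,0.376,0.01],[0.123,0.376,0.01],[0.123,0.376,0.01]], "gripper": [-1,-1,-1,-1,-1,-1,-1,-1,-1,-1,-1,-1]}}

```text
time: 11.32
position: [0.4291, 0.1319, 0.2306]
tool_rot: [0.067, 0.998, -0.0, -0.001]
ft_force: [-0.3, -0.0, -0.1]
grip_width: 0.0874
grip_force: 0.0
```

```bash
python3 - <<'E'
from h import *
print(T()[:3,3].round(4))
plan((.435,.128,.068,82))
E
```

```text
[0.4291 0.1319 0.2306]
rot [-0.  -0.1  0.4] pos [-0.0066 -0.003   0.1626]
```

Request:
{"api": "arm_command", "payload": {"delta_rot": [[0,0,0],[0,0,0],[0,0,0],[0,0,0],[0,0,0],[0,0,0],[0,0,0],[0,0,0],[0,0,0],[0,0,0],[0,0,0],[0,0,0]], "delta_pos": [[-0.006,-0.003,0.02],[-0.006,-0.003,0.06],[-0.006,-0.003,0.1],[-0.006,-0.003,0.14],[-0.006,-0.003,0.16],[-0.006,-0.003,0.162],[-0.006,-0.003,0.162],[-0.006,-0.003,0.162],[-0.006,-0.003,0.162],[-0.006,-0.003,0.162],[-0.006,-0.003,0.162],[-0.006,-0.003,0.162]], "gripper": [-1,-1,-1,-1,-1,1,1,1,1,1,1,1]}}

```text
time: 12.32
position: [0.4364, 0.1273, 0.0704]
tool_rot: [0.068, 0.998, 0.0, 0.001]
ft_force: [0.1, -1.5, 6.0]
grip_width: 0.0507
grip_force: 19.8
```

Request:
{"api": "arm_command", "payload": {"delta_rot": [[0,0,0],[0,0,0],[0,0,0],[0,0,0],[0,0,0],[0,0,0],[0,0,0],[0,0,0]], "delta_pos": [[0,0,0],[0,0,0],[0,0,-0.03],[0,0,-0.07],[0,0,-0.11],[0,0,-0.15],[0,0,-0.155],[0,0,-0.155]], "gripper": [1,1,1,1,1,1,1,1]}}

```text
time: 12.98
position: [0.4374, 0.1276, 0.2271]
tool_rot: [0.068, 0.998, 0.0, 0.004]
ft_force: [0.4, -0.3, -0.8]
grip_width: 0.0508
grip_force: 19.8
```

```bash
python3 - <<'E'
from h import *
print(T()[:3,3].round(4))
plan((.410,-.244,.225,82),(.410,-.244,.07,82))
E
```

```text
[0.4374 0.1276 0.2271]
rot [0.1 0.4 0.2] pos [-0.0233 -0.3718  0.0018]
rot [0.1 0.4 0.2] pos [-0.0222 -0.3721  0.1568]
```

Request:
{"api": "arm_command", "payload": {"delta_rot": [[0,0,0],[0,0,0],[0,0,0],[0,0,0],[0,0,0],[0,0,0],[0,0,0],[0,0,0],[0,0,0],[0,0,0],[0,0,0],[0,0,0]], "delta_pos": [[-0.002,-0.03,0],[-0.005,-0.07,0],[-0.007,-0.11,0],[-0.01,-0.15,0],[-0.012,-0.19,0],[-0.014,-0.23,0],[-0.017,-0.27,0],[-0.02,-0.31,0],[-0.022,-0.35,0],[-0.023,-0.372,0],[-0.023,-0.372,0],[-0.023,-0.372,0]], "gripper": [1,1,1,1,1,1,1,1,1,1,1,1]}}

```text
time: 13.98
position: [0.4063, -0.2444, 0.2221]
tool_rot: [0.07, 0.998, 0.002, -0.002]
ft_force: [0.5, -0.4, -0.2]
grip_width: 0.0511
grip_force: 19.8
```

```bash
python3 - <<'E'
from h import *
print(T()[:3,3].round(4),status.get_obs()["ft_force"])
snap("side","d2");snap("scene","s3")
a=cv2.imread("pics/d2.png")[220:415,180:350]; b=cv2.imread("pics/s3.png")[220:420,200:400]
f=lambda a:cv2.resize(a,(400,int(400*a.shape[0]/a.shape[1])),interpolation=cv2.INTER_CUBIC)
a,b=f(a),f(b);h=min(len(a),len(b)); cv2.imwrite("pics/c5.png",np.hstack([a[:h],b[:h]]))
plan((.410,-.244,.07,82))
E
```

```text
[ 0.4063 -0.2444  0.2221] [ 0.54253805 -0.35119924 -0.18167361]
rot [ 0.2 -0.2  0.2] pos [-0.0043 -0.0016  0.1526]
```

View pics/c5.png

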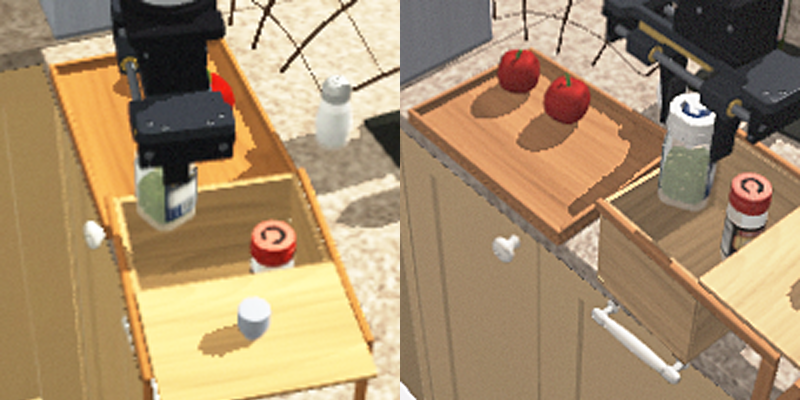

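The side view shows the white jar held over the box and the red jar standing inside at (272,240). I'll lower the white jar.

Request:
{"api": "arm_command", "payload": {"delta_rot": [[0,0,0],[0,0,0],[0,0,0],[0,0,0],[0,0,0],[0,0,0],[0,0,0],[0,0,0],[0,0,0],[0,0,0],[0,0,0],[0,0,0]], "delta_pos": [[-0.004,-0.002,0.02],[-0.004,-0.002,0.05],[-0.004,-0.002,0.08],[-0.004,-0.002,0.11],[-0.004,-0.002,0.135],[-0.004,-0.002,0.15],[-0.004,-0.002,0.151],[-0.004,-0.002,0.151],[-0.004,-0.002,0.151],[-0.004,-0.002,0.151],[-0.004,-0.002,0.151],[-0.004,-0.002,0.151]], "gripper": [1,1,1,1,1,1,1,1,-0.5,-0.5,-0.5,-0.5]}}

```text
time: 15.08
position: [0.412, -0.2473, 0.0743]
tool_rot: [0.068, 0.998, -0.001, 0.001]
ft_force: [-0.4, 0.0, -0.2]
grip_width: 0.0638
grip_force: 0.0
```

Request:
{"api": "arm_command", "payload": {"delta_rot": [[0,0,0],[0,0,0],[0,0,0],[0,0,0],[0,0,0],[0,0,0],[0,0,0]], "delta_pos": [[0,0,0],[0,0,-0.02],[0,0,-0.05],[0,0,-0.09],[0,0,-0.13],[0,0,-0.16],[0,0,-0.16]], "gripper": [-0.5,-0.5,-0.5,-0.5,-0.5,-1,-1]}}

```text
time: 15.67
position: [0.4144, -0.2498, 0.2397]
tool_rot: [0.068, 0.998, -0.005, 0.006]
ft_force: [0.6, -0.6, 0.4]
grip_width: 0.0719
grip_force: 0.0
```

```bash
python3 - <<'E'
from h import *
print(T()[:3,3].round(4),status.get_obs()["ft_force"])
snap("scene","s4")
a=cv2.imread("pics/s4.png")[225:425,230:460]; cv2.imwrite("pics/c6.png",cv2.resize(a,None,fx=2.5,fy=2.5,interpolation=cv2.INTER_CUBIC))
plan((.4405,-.373,.235,82),(.4405,-.373,.134,82))
E
```

```text
[ 0.4144 -0.2498  0.2397] [ 0.64835692 -0.57499891  0.39516769]
rot [-0.3  0.4  0.2] pos [-0.0441 -0.1195  0.003 ]
rot [-0.3  0.4  0.2] pos [-0.0433 -0.1189  0.104 ]
```

View pics/c6.png

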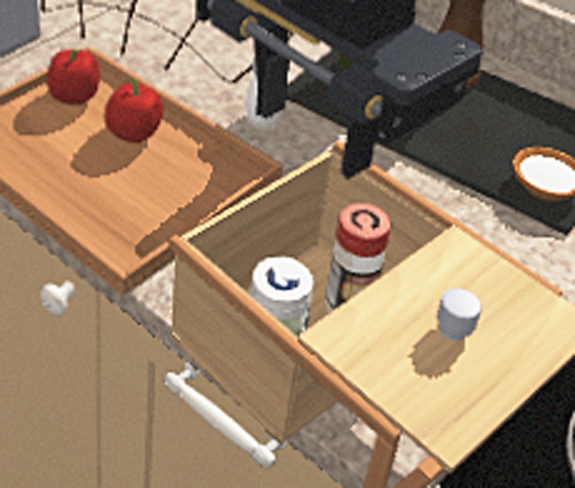

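Both jars stand in the box (caps at (282,280) and (363,225) in the crop). Now I'll shut the cover.

Request:
{"api": "arm_command", "payload": {"delta_rot": [[0,0,0],[0,0,0],[0,0,0],[0,0,0],[0,0,0],[0,0,0],[0,0,0],[0,0,0],[0,0,0],[0,0,0],[0,0,0],[0,0,0]], "delta_pos": [[-0.015,-0.04,0],[-0.03,-0.08,0],[-0.042,-0.119,0],[-0.042,-0.119,0],[-0.042,-0.119,0.03],[-0.042,-0.119,0.07],[-0.042,-0.119,0.1],[-0.042,-0.119,0.103],[-0.042,-0.119,0.103],[-0.042,-0.119,0.103],[-0.042,-0.119,0.103],[-0.042,-0.119,0.103]], "gripper": [-1,-1,-1,-1,-1,-1,-1,-1,1,1,1,1], "grip_force": 12}}

```text
time: 16.72
position: [0.437, -0.3707, 0.1311]
tool_rot: [0.068, 0.998, -0.001, 0.0]
ft_force: [-0.8, 0.8, -0.8]
grip_width: 0.0682
grip_force: 0.0
```

Request:
{"api": "arm_command", "payload": {"delta_rot": [[0,0,0],[0,0,0],[0,0,0],[0,0,0],[0,0,0],[0,0,0],[0,0,0],[0,0,0]], "delta_pos": [[0,0,0],[0,0,0],[0,0,0],[0,0,0],[0,0,0],[0,0,0],[0,0,0],[0,0,0]], "gripper": [1,1,1,1,1,1,1,1]}}

```text
time: 17.38
position: [0.4367, -0.3708, 0.1303]
tool_rot: [0.068, 0.998, -0.0, 0.0]
ft_force: [0.1, -1.4, 0.8]
grip_width: 0.0276
grip_force: 12.0
```

Request:
{"api": "arm_command", "payload": {"delta_rot": [[0,0,0],[0,0,0],[0,0,0],[0,0,0],[0,0,0],[0,0,0],[0,0,0],[0,0,0],[0,0,0],[0,0,0],[0,0,0],[0,0,0]], "delta_pos": [[0,0.01,0],[0,0.03,0],[0,0.05,0],[0,0.07,0],[0,0.09,0],[0,0.1,0],[0,0.108,0],[0,0.114,0],[0,0.118,0],[0,0.121,0],[0,0.123,0],[0,0.123,0]], "gripper": [1,1,1,1,1,1,1,1,1,1,1,1]}}

```text
time: 18.38
position: [0.4508, -0.2466, 0.1302]
tool_rot: [0.068, 0.998, 0.001, -0.003]
ft_force: [-6.6, 1.2, 6.7]
grip_width: 0.0276
grip_force: 12.0
```

Request:
{"api": "arm_command", "payload": {"delta_rot": [[0,0,0],[0,0,0],[0,0,0],[0,0,0],[0,0,0],[0,0,0]], "delta_pos": [[0,0.002,0],[0,0.004,0],[0,0.005,0],[0,0.006,0],[0,0.006,0],[0,0.006,0]], "gripper": [1,1,1,1,1,1]}}

```text
time: 18.88
position: [0.4512, -0.2431, 0.1303]
tool_rot: [0.067, 0.998, -0.001, -0.003]
ft_force: [-11.3, -4.9, 6.1]
grip_width: 0.0275
grip_force: 12.0
```

Request:
{"api": "arm_command", "payload": {"delta_rot": [[0,0,0],[0,0,0],[0,0,0],[0,0,0],[0,0,0],[0,0,0]], "delta_pos": [[0.002,0.001,0],[0.002,0.003,0],[0.002,0.004,0],[0.002,0.005,0],[0.002,0.005,0],[0.002,0.005,0]], "gripper": [1,1,1,1,1,1]}}

```text
time: 19.38
position: [0.4513, -0.243, 0.1303]
tool_rot: [0.067, 0.998, -0.005, -0.001]
ft_force: [-11.6, -17.2, -2.2]
grip_width: 0.0278
grip_force: 12.0
```

Request:
{"api": "arm_command", "payload": {"delta_rot": [[0,0,0],[0,0,0],[0,0,0],[0,0,0],[0,0,0],[0,0,0],[0,0,0],[0,0,0],[0,0,0]], "delta_pos": [[0,-0.004,0],[0,-0.004,0],[0,-0.004,0],[0,-0.004,0],[0,-0.004,0],[0,-0.004,-0.04],[0,-0.004,-0.08],[0,-0.004,-0.12],[0,-0.004,-0.12]], "gripper": [-0.3,-0.3,-0.3,-0.3,-0.3,-0.8,-0.8,-0.8,-0.8]}}

```text
time: 20.13
position: [0.4567, -0.2439, 0.2576]
tool_rot: [0.068, 0.998, -0.005, 0.006]
ft_force: [0.3, -0.2, 0.6]
grip_width: 0.0739
grip_force: 0.0
```

```bash
python3 - <<'E'
from h import *
print(T()[:3,3].round(4))
c1=lambda x,y:("scene0",190+x/2.96,225+y/2.96)
cs=lambda x,y:("side0",170+x/2.1,130+y/2.1)
print(tri(c1(205,92),cs(182,238),("w3",445,152)),tri(c1(277,132),cs(205,278),("w3",366,165)))
for u,v in [(220,40),(484,6),(477,197),(250,223)]: print("tray rim outer",atz("w3",u,v,.022).round(3))
plan((.50,.0,.24,82))
E
```

```text
[ 0.4567 -0.2439  0.2576]
(array([0.5325, 0.1353, 0.034 ]), np.float64(1.0)) (array([0.535 , 0.0415, 0.0363]), np.float64(0.9))
tray rim outer [ 0.377 -0.104  0.022]
tray rim outer [0.381 0.184 0.022]
tray rim outer [0.597 0.184 0.022]
tray rim outer [ 0.593 -0.107  0.022]
rot [-0.5  0.8  0.2] pos [-0.0097  0.2477  0.0157]
```

Request:
{"api": "arm_command", "payload": {"delta_rot": [[0,0,0],[0,0,0],[0,0,0],[0,0,0],[0,0,0],[0,0,0],[0,0,0],[0,0,0],[0,0,0],[0,0,0]], "delta_pos": [[0.005,0.04,0.015],[-0.03,0.29,0.035],[-0.03,0.29,0.035],[-0.03,0.29,0.035],[-0.03,0.29,0.035],[-0.03,0.29,0.035],[-0.03,0.29,0.035],[-0.03,0.29,0.035],[-0.03,0.29,0.035],[-0.03,0.29,0.035]], "gripper": [-0.8,-0.8,-0.8,-0.8,-0.8,-0.8,-0.8,-0.8,-0.8,-0.8]}}

```text
time: 20.97
position: [0.5214, 0.0421, 0.215]
tool_rot: [0.067, 0.998, -0.0, -0.0]
ft_force: [-0.2, 0.1, -0.6]
grip_width: 0.0783
grip_force: 0.0
```

```bash
cat >> h.py <<'E'
def reds(name,z=.036,rows=240,amin=300):
    a=cv2.imread(f"pics/{name}.png").astype(int); m=((a[...,2]>90)&(a[...,1]<60)&(a[...,0]<60)).astype(np.uint8); m[rows:]=0
    m=cv2.morphologyEx(m,cv2.MORPH_CLOSE,np.ones((9,9),np.uint8))
    n,l,s,c=cv2.connectedComponentsWithStats(m)
    for i in range(1,n):
        if s[i,4]>amin: print(name,"red",c[i].round(0),s[i],atz(name,s[i,0]+s[i,2]/2,s[i,1]+s[i,3]/2,z).round(4))
E
python3 - <<'E'
from h import *
snap("wrist","w4"); snap("scene","s5")
print(T()[:3,3].round(4)); reds("w3"); reds("w4"); reds("scene0",rows=420,amin=100); reds("s5",rows=420,amin=100)
plan((.535,.041,.15,82),(.535,.041,.018,82))
E
```

```text
[0.5215 0.0407 0.2152]
w3 red [445. 151.] [ 415  124   60   54 2334] [0.5304 0.1352 0.036 ]
w3 red [366. 164.] [ 340  139   52   52 2057] [0.5345 0.0424 0.036 ]
w4 red [199. 180.] [ 171  152   56   56 2267] [ 0.5052 -0.0521  0.036 ]
w4 red [366. 180.] [ 338  153   59   55 2257] [0.531  0.1365 0.036 ]
scene0 red [391. 163.] [384 154  16  20 241] [1.4024 0.2431 0.036 ]
scene0 red [271. 262.] [248 245  47  34 741] [0.5374 0.0893 0.036 ]
s5 red [391. 163.] [384 154  16  20 241] [1.4024 0.2431 0.036 ]
s5 red [259. 254.] [248 245  22  21 322] [0.5328 0.1353 0.036 ]
s5 red [302. 293.] [291 281  23  25 467] [ 0.5039 -0.0569  0.036 ]
rot [-0.  -0.   0.1] pos [-0.0134  0.0022  0.0652]
rot [-0.  -0.   0.1] pos [-0.0134  0.0023  0.1972]
```

View pics/w4.png

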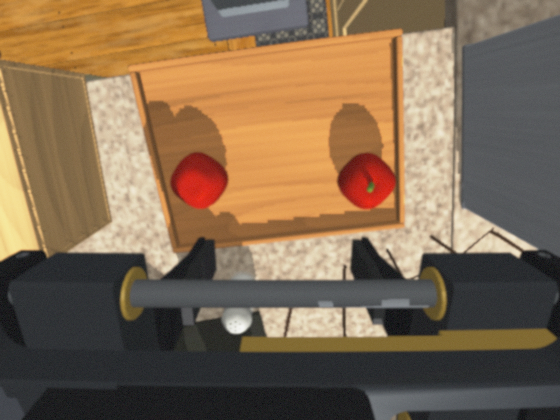

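```bash
python3 - <<'E'
from h import *
print(tri(("s5",302.5,293.5),("w4",199,180)))
plan((.505,-.054,.15,82),(.505,-.054,.018,82))
E
```

```text
(array([ 0.5065, -0.0538,  0.0321]), np.float64(0.6))
rot [-0.  -0.   0.1] pos [ 0.0033 -0.096   0.0652]
rot [-0.  -0.   0.1] pos [ 0.0032 -0.0959  0.1972]
```

The wrist view shows that one pepper was knocked aside and rolled. It now lies at (199,180), its stalk out of sight, near the tray's right rim. I'll grip it along x to stay off the rim.

Request:
{"api": "arm_command", "payload": {"delta_rot": [[0,0,45],[0,0,90],[0,0,90],[0,0,90],[0,0,90],[0,0,90],[0,0,90],[0,0,90],[0,0,90],[0,0,90],[0,0,90],[0,0,90]], "delta_pos": [[0.0,-0.03,0],[0.003,-0.06,0.0],[0.003,-0.096,0.03],[0.003,-0.096,0.03],[0.003,-0.096,0.03],[0.003,-0.096,0.03],[0.003,-0.096,0.03],[0.003,-0.096,0.03],[0.003,-0.096,0.03],[0.003,-0.096,0.03],[0.003,-0.096,0.03],[0.003,-0.096,0.03]], "gripper": [-1,-1,-1,-1,-1,-1,-1,-1,-1,-1,-1,-1], "grip_force": 12}}

```text
time: 22.07
position: [0.5052, -0.055, 0.1854]
tool_rot: [0.733, 0.68, -0.0, 0.0]
ft_force: [0.2, -0.1, -0.2]
grip_width: 0.087
grip_force: 0.0
```

```bash
python3 - <<'E'
from h import *
snap("scene","s6"); reds("s6",rows=420,amin=100)
print(T()[:3,3].round(4))
plan((.506,-.054,.018,-8))
E
```

```text
s6 red [391. 164.] [384 154  16  20 242] [1.4024 0.2431 0.036 ]
s6 red [259. 255.] [248 245  22  22 345] [0.5312 0.1335 0.036 ]
s6 red [302. 293.] [291 281  22  25 462] [ 0.503 -0.056  0.036]
[ 0.5054 -0.0549  0.1855]
rot [0.  0.  3.4] pos [0.001  0.0005 0.1675]
```

Request:
{"api": "arm_command", "payload": {"delta_rot": [[0,0,0],[0,0,3],[0,0,3],[0,0,3],[0,0,3],[0,0,3],[0,0,3],[0,0,3],[0,0,3],[0,0,3],[0,0,3],[0,0,3]], "delta_pos": [[0.001,0,0.03],[0.001,0,0.07],[0.001,0,0.11],[0.001,0,0.15],[0.001,0,0.167],[0.001,0,0.167],[0.001,0,0.167],[0.001,0,0.167],[0.001,0,0.167],[0.001,0,0.167],[0.001,0,0.167],[0.001,0,0.167]], "gripper": [-1,-1,-1,-1,-1,-1,1,1,1,1,1,1]}}

```text
time: 23.12
position: [0.5063, -0.0522, 0.0197]
tool_rot: [0.747, 0.664, 0.0, 0.001]
ft_force: [-0.4, -0.2, 7.9]
grip_width: 0.0623
grip_force: 12.0
```

Request:
{"api": "arm_command", "payload": {"delta_rot": [[0,0,0],[0,0,0],[0,0,0],[0,0,0],[0,0,0],[0,0,0],[0,0,0],[0,0,0],[0,0,0],[0,0,0],[0,0,0],[0,0,0]], "delta_pos": [[0,0,0],[0,0,0],[0,0,0],[0,0,-0.02],[0,0,-0.06],[0,0,-0.1],[0,0,-0.14],[0,0,-0.18],[0,0,-0.22],[0,0,-0.25],[0,0,-0.27],[0,0,-0.27]], "gripper": [1,1,1,1,1,1,1,1,1,1,1,1]}}

```text
time: 24.12
position: [0.5083, -0.0525, 0.2935]
tool_rot: [0.747, 0.664, 0.003, 0.005]
ft_force: [0.9, -0.5, -1.6]
grip_width: 0.0625
grip_force: 12.0
```

```bash
python3 - <<'E'
from h import *
print(T()[:3,3].round(4))
plan((.483,.348,.29,82))
E
```

```text
[ 0.5083 -0.0525  0.2935]
rot [  0.4   0.6 -88.7] pos [ 0.3948 -0.0722  0.0018]
```

Request:
{"api": "arm_command", "payload": {"delta_rot": [[0,0,-97],[0,0,-97],[0,0,-97],[0,0,-97],[0,0,-97],[0,0,-97],[0,0,-97],[0,0,-97],[0,0,-97],[0,0,-97],[0,0,-97],[0,0,-97]], "delta_pos": [[0.03,-0.005,-0.01],[0.06,-0.01,-0.01],[0.1,-0.018,-0.01],[0.14,-0.025,-0.01],[0.18,-0.033,-0.01],[0.22,-0.04,-0.01],[0.26,-0.048,-0.01],[0.3,-0.055,-0.01],[0.34,-0.062,-0.01],[0.37,-0.068,-0.01],[0.394,-0.071,-0.01],[0.394,-0.071,-0.01]], "gripper": [1,1,1,1,1,1,1,1,1,1,1,1]}}

```text
time: 25.12
position: [0.4801, 0.3522, 0.2962]
tool_rot: [0.089, 0.996, 0.001, -0.001]
ft_force: [-0.1, 0.0, -1.5]
grip_width: 0.0621
grip_force: 12.0
```

```bash
python3 - <<'E'
from h import *
print(T()[:3,3].round(4)); snap("scene","s7"); snap("wrist","w5"); reds("s7",rows=420,amin=80)
plan((.484,.347,.30,90),(.484,.347,.171,90))
a=cv2.imread("pics/s7.png")[90:290,140:330]; b=cv2.imread("pics/w5.png")
cv2.imwrite("pics/c7.png",np.hstack([cv2.resize(a,(400,420),interpolation=cv2.INTER_CUBIC),cv2.resize(b,(400,420))]))
E
```

```text
[0.4801 0.3522 0.2962]
s7 red [187. 144.] [180 136  21  16 180] [0.9051 1.0509 0.036 ]
s7 red [391. 163.] [384 154  16  20 241] [1.4024 0.2431 0.036 ]
s7 red [259. 254.] [248 245  22  21 315] [0.5328 0.1353 0.036 ]
rot [ -0.1  -0.2 -10.7] pos [-0.004  -0.0008 -0.0038]
rot [ -0.1  -0.2 -10.7] pos [-0.0043 -0.0005  0.1252]
```

View pics/c7.png

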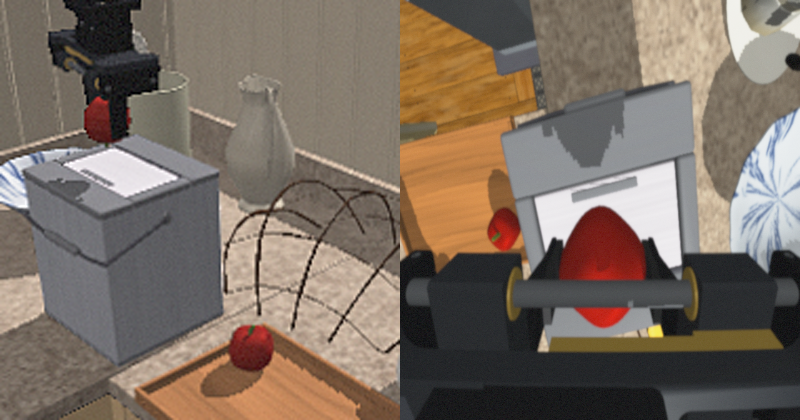

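The pepper hangs over the flap, whose near-edge corners are at (189,192) and (402,158) in the wrist picture. I'll refine the caddy pose from those.

```bash
python3 - <<'E'
from h import *
f=lambda x,y:atz("w5",(x-400)*1.4,y,.233).round(4)
print("flap near edge",f(535,193),f(690,158),"lid near corners",f(502,134),f(690,82),"left far?",f(549,320),f(696,255))
for p in [(.446,.270,.233),(.446,.424,.233),(.446,.347,.233)]: 
    q=proj("w5",p); print(q[0]/1.4+400,q[1])
E
```

```text
flap near edge [0.4485 0.2827 0.233 ] [0.45  0.446 0.233] lid near corners [0.4001 0.2611 0.233 ] [0.3976 0.4493 0.233 ] left far? [0.5617 0.2697 0.233 ] [0.5298 0.4482 0.233 ]
522.8275500549704 192.68409225471933
668.3438419282706 157.64721644963387
594.2680177895512 175.38162165621947
```

Request:
{"api": "arm_command", "payload": {"delta_rot": [[0,0,-5],[0,0,-11],[0,0,-11],[0,0,-11],[0,0,-11],[0,0,-11],[0,0,-11],[0,0,-11],[0,0,-11],[0,0,-11],[0,0,-11],[0,0,-11]], "delta_pos": [[-0.007,0,0],[-0.007,0,0],[-0.007,0,0],[-0.007,0,0.02],[-0.007,0,0.04],[-0.007,0,0.06],[-0.007,0,0.08],[-0.007,0,0.1],[-0.007,0,0.115],[-0.007,0,0.124],[-0.007,0,0.126],[-0.007,0,0.126]], "gripper": [1,1,1,1,1,1,1,1,1,1,1,1]}}

```text
time: 26.22
position: [0.4874, 0.3453, 0.1714]
tool_rot: [-0.0, 1.0, -0.001, -0.002]
ft_force: [-3.4, -0.9, -0.6]
grip_width: 0.0627
grip_force: 12.0
```

Request:
{"api": "arm_command", "payload": {"delta_rot": [[0,0,0],[0,0,0],[0,0,0],[0,0,0],[0,0,0],[0,0,0],[0,0,0],[0,0,0]], "delta_pos": [[0,0,0],[0,0,0],[0,0,0],[0,0,0],[0,0,0],[0,0,0],[0,0,0],[0,0,0]], "gripper": [-1,-1,-1,-1,-1,-1,-1,-1]}}

```text
time: 26.88
position: [0.4889, 0.3465, 0.1725]
tool_rot: [-0.001, 1.0, 0.0, 0.0]
ft_force: [-1.6, 0.4, 2.0]
grip_width: 0.0867
grip_force: 0.8
```

```bash
python3 - <<'E'
from h import *
print(T()[:3,3].round(4),status.get_obs()["ft_force"]); snap("wrist","w6"); snap("scene","s8"); reds("w6",z=.2); reds("s8",rows=420,amin=30)
a=cv2.imread("pics/s8.png")[90:290,140:330]; b=cv2.imread("pics/w6.png")
cv2.imwrite("pics/c8.png",np.hstack([cv2.resize(a,(400,420),interpolation=cv2.INTER_CUBIC),cv2.resize(b,(400,420))]))
E
```

```text
[0.4889 0.3465 0.1725] [-1.63179207  0.44925634  2.01263636]
s8 red [391. 163.] [384 154  16  20 241] [1.4024 0.2431 0.036 ]
s8 red [259. 254.] [248 245  22  22 332] [0.5312 0.1335 0.036 ]
```

View pics/c8.png

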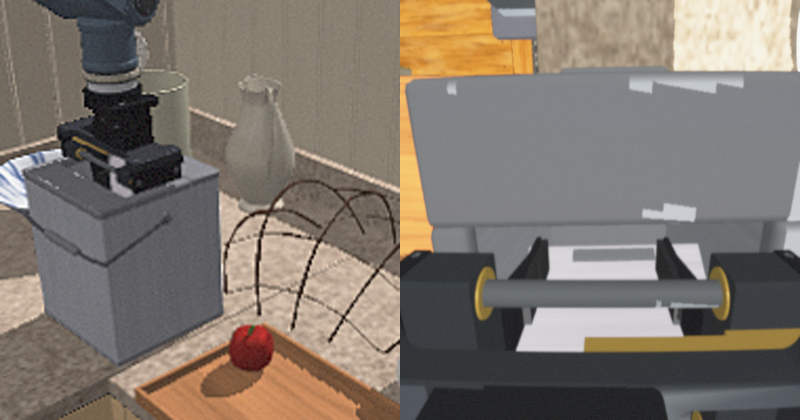

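The wrist view shows only the flap, at (610,290), resting against the fingers. The pepper has dropped through. I'll rise and go for the second one.

Request:
{"api": "arm_command", "payload": {"delta_rot": [[0,0,0],[0,0,0],[0,0,0],[0,0,0],[0,0,0],[0,0,-60],[0,0,-60],[0,0,-60],[0,0,-60],[0,0,-60],[0,0,-60],[0,0,-60]], "delta_pos": [[0,0,-0.03],[0,0,-0.07],[0,0,-0.11],[0,0,-0.125],[0,0,-0.125],[-0.043,-0.211,-0.125],[-0.043,-0.211,-0.125],[-0.043,-0.211,-0.125],[-0.043,-0.211,-0.125],[-0.043,-0.211,-0.125],[-0.043,-0.211,-0.125],[-0.043,-0.211,-0.125]], "gripper": [-1,-1,-1,-1,-1,-1,-1,-1,-1,-1,-1,-1]}}

```text
time: 27.98
position: [0.5332, 0.1309, 0.2958]
tool_rot: [-0.403, 0.915, -0.001, -0.001]
ft_force: [1.0, 1.4, 0.7]
grip_width: 0.0873
grip_force: 0.0
```

```bash
python3 - <<'E'
from h import *
print(T()[:3,3].round(4)); snap("wrist","w7"); snap("scene","s9"); reds("s9",rows=420,amin=80); reds("w7",amin=1000)
plan((.532,.1355,.2,150),(.532,.1355,.023,150))
E
```

```text
[0.5332 0.1309 0.2958]
s9 red [391. 163.] [384 154  16  20 243] [1.4024 0.2431 0.036 ]
s9 red [259. 255.] [248 245  22  22 352] [0.5312 0.1335 0.036 ]
w7 red [286. 171.] [ 267  151   41   41 1389] [0.5301 0.1358 0.036 ]
rot [  0.1  -0.  -12.7] pos [-0.0008  0.0008  0.0959]
rot [  0.1  -0.  -12.7] pos [-0.001   0.0006  0.2729]
```

```bash
python3 - <<'E'
from h import *
c1=lambda x,y:("scene0",190+x/2.96,225+y/2.96)
for p in [(397,95),(317,80),(263,63),(215,43),(170,12)]: print(atz(*c1(*p),0)[:2].round(3))
a=cv2.imread("pics/w7.png"); cv2.imwrite("pics/c9.png",a)
for p in [(.532,.1355,.036),(.6,.1355,0),(.6,.1355,.1),(.633,.1,.1)]: print(proj("w7",p).round(0))
E
```

```text
[0.7   0.035]
[0.661 0.108]
[0.642 0.167]
[0.631 0.229]
[0.637 0.309]
[286. 172.]
[253. 197.]
[246. 219.]
[206. 216.]
```

View pics/c9.png

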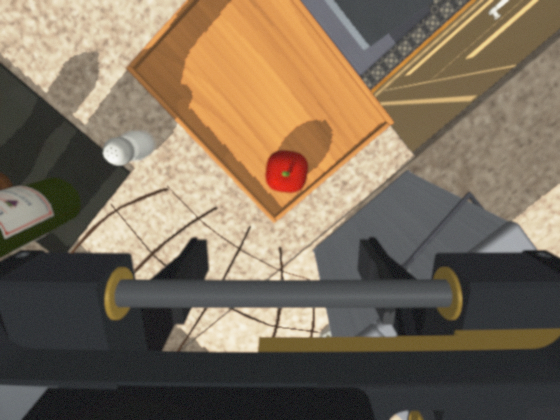

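The second pepper is at (286,171), unmoved. The wires begin beyond x = 0.63, clear of the gripper body.

Request:
{"api": "arm_command", "payload": {"delta_rot": [[0,0,-7],[0,0,-7],[0,0,-7],[0,0,-7],[0,0,-7],[0,0,-7],[0,0,-7],[0,0,-7],[0,0,-7],[0,0,-7],[0,0,-7],[0,0,-7]], "delta_pos": [[0,0.001,0.03],[0,0.001,0.07],[0,0.001,0.11],[0,0.001,0.15],[0,0.001,0.19],[0,0.001,0.22],[0,0.001,0.25],[0,0.001,0.27],[0,0.001,0.273],[0,0.001,0.273],[0,0.001,0.273],[0,0.001,0.273]], "gripper": [-0.8,-0.8,-0.8,-0.8,-0.8,-0.8,-0.8,-0.8,-0.8,-0.8,1,1]}}

```text
time: 29.08
position: [0.5326, 0.1366, 0.0256]
tool_rot: [-0.457, 0.889, -0.001, 0.001]
ft_force: [0.3, -0.0, 0.8]
grip_width: 0.0713
grip_force: 0.0
```

Request:
{"api": "arm_command", "payload": {"delta_rot": [[0,0,0],[0,0,0],[0,0,0],[0,0,0],[0,0,0],[0,0,0],[0,0,0],[0,0,0],[0,0,0],[0,0,0],[0,0,0],[0,0,0]], "delta_pos": [[0,0,0],[0,0,0],[0,0,0],[0,0,0],[0,0,0],[0,0,-0.03],[0,0,-0.07],[0,0,-0.11],[0,0,-0.15],[0,0,-0.19],[0,0,-0.23],[0,0,-0.25]], "gripper": [1,1,1,1,1,1,1,1,1,1,1,1]}}

```text
time: 30.08
position: [0.5332, 0.1363, 0.2797]
tool_rot: [-0.457, 0.889, -0.002, 0.004]
ft_force: [0.5, 0.2, -1.0]
grip_width: 0.059
grip_force: 12.0
```

Request:
{"api": "arm_command", "payload": {"delta_rot": [[0,0,0],[0,0,0],[0,0,0]], "delta_pos": [[0,0,-0.025],[0,0,-0.025],[0,0,-0.025]], "gripper": [1,1,1]}}

```text
time: 30.33
position: [0.5318, 0.1362, 0.3004]
tool_rot: [-0.457, 0.889, -0.001, 0.001]
ft_force: [0.0, 0.0, -2.0]
grip_width: 0.0586
grip_force: 12.0
```

```bash
python3 - <<'E'
from h import *
print(T()[:3,3].round(4))
plan((.488,.347,.3,90))
E
```

```text
[0.5318 0.1362 0.3004]
rot [-0.1  0.2 54.4] pos [-0.146   0.1583  0.0003]
```

Gripped. Carrying it over the caddy.

Request:
{"api": "arm_command", "payload": {"delta_rot": [[0,0,54],[0,0,54],[0,0,54],[0,0,54],[0,0,54],[0,0,54],[0,0,54],[0,0,54],[0,0,54],[0,0,54],[0,0,54],[0,0,54]], "delta_pos": [[-0.025,0.027,0],[-0.05,0.054,0],[-0.075,0.081,0],[-0.1,0.108,0],[-0.125,0.135,0],[-0.14,0.152,0],[-0.146,0.159,0],[-0.146,0.159,0],[-0.146,0.159,0],[-0.146,0.159,0],[-0.146,0.159,0],[-0.146,0.159,0]], "gripper": [1,1,1,1,1,1,1,1,1,1,1,1]}}

```text
time: 31.33
position: [0.487, 0.3467, 0.2984]
tool_rot: [-0.004, 1.0, -0.0, -0.001]
ft_force: [-0.8, -0.2, -1.7]
grip_width: 0.0585
grip_force: 12.0
```

```bash
python3 - <<'E'
from h import *
plan((.487,.347,.17,90))
E
```

```text
rot [-0.  -0.1  0.5] pos [-0.0002  0.0004  0.1284]
```

Request:
{"api": "arm_command", "payload": {"delta_rot": [[0,0,0],[0,0,0],[0,0,0],[0,0,0],[0,0,0],[0,0,0],[0,0,0],[0,0,0],[0,0,0]], "delta_pos": [[0,0,0.02],[0,0,0.04],[0,0,0.06],[0,0,0.08],[0,0,0.1],[0,0,0.115],[0,0,0.125],[0,0,0.127],[0,0,0.127]], "gripper": [1,1,1,1,1,1,1,1,1]}}

```text
time: 32.08
position: [0.4864, 0.3468, 0.1717]
tool_rot: [-0.004, 1.0, -0.001, -0.001]
ft_force: [-2.5, -1.3, -0.2]
grip_width: 0.0573
grip_force: 12.0
```

Request:
{"api": "arm_command", "payload": {"delta_rot": [[0,0,0],[0,0,0],[0,0,0],[0,0,0],[0,0,0],[0,0,0],[0,0,0],[0,0,0]], "delta_pos": [[0,0,0],[0,0,0],[0,0,0],[0,0,0],[0,0,0],[0,0,0],[0,0,0],[0,0,0]], "gripper": [-1,-1,-1,-1,-1,-1,-1,-1]}}

```text
time: 32.75
position: [0.4872, 0.3475, 0.1724]
tool_rot: [-0.004, 1.0, 0.0, 0.0]
ft_force: [-1.4, -1.9, 1.6]
grip_width: 0.0866
grip_force: 0.8
```

```bash
python3 - <<'E'
from h import *
print(T()[:3,3].round(4),status.get_obs()["ft_force"]); snap("wrist","w8"); reds("w8",z=.2,rows=420,amin=30)
E
```

```text
[0.4872 0.3475 0.1724] [-1.3804453  -1.929975    1.56367062]
```

No red is visible, so it has dropped. I'll rise, move aside and check everything before handing in.

Request:
{"api": "arm_command", "payload": {"delta_rot": [[0,0,0],[0,0,0],[0,0,0],[0,0,0],[0,0,0],[0,0,0],[0,0,0],[0,0,0],[0,0,0],[0,0,0],[0,0,0],[0,0,0]], "delta_pos": [[0,0,-0.03],[0,0,-0.07],[0,0,-0.11],[0,0,-0.14],[0.04,0.02,-0.15],[0.08,0.06,-0.15],[0.1,0.1,-0.15],[0.12,0.12,-0.15],[0.12,0.12,-0.15],[0.12,0.12,-0.15],[0.12,0.12,-0.15],[0.12,0.12,-0.15]], "gripper": [-1,-1,-1,-1,-1,-1,-1,-1,-1,-1,-1,-1]}}

```text
time: 33.8
position: [0.3671, 0.4658, 0.322]
tool_rot: [-0.003, 1.0, -0.0, 0.0]
ft_force: [0.3, 0.1, -0.1]
grip_width: 0.0868
grip_force: 0.0
```

```bash
python3 - <<'E'
from h import *
print(T()[:3,3].round(4)); snap("scene","s10"); reds("s10",rows=420,amin=30)
a=cv2.imread("pics/s10.png")[140:420,140:460]; cv2.imwrite("pics/c10.png",cv2.resize(a,None,fx=2.1,fy=2.1,interpolation=cv2.INTER_CUBIC))
E
```

```text
[0.3671 0.4658 0.322 ]
s10 red [391. 163.] [384 154  16  20 241] [1.4024 0.2431 0.036 ]
```

View pics/c10.png

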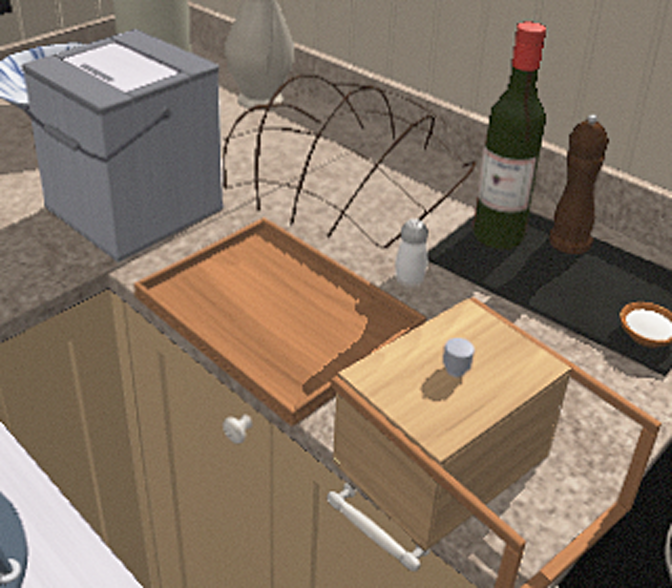

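The flap at (120,65) is level, the tray is empty, the cover is fully shut with its knob at (458,352), and the shaker at (412,250) is in place. Handing in.

```bash
python3 -c "
from rig import robot
print(robot.hand_in())"
```

```text
the job is handed in; nothing more can be done
None
```

I handed the job in at about 34 s. Both jars are in the spice box with its cover pushed shut to the stop, and both peppers (only two were present) are down the caddy with the flap closed. The hand-in returned no verdict. The shaker looked undisturbed in the last picture, but the glass jar was hidden behind the caddy there and wasn't checked again.

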